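Wind down a terrine press with its loose crank

ROBOT

A 6-joint arm with a two-finger parallel gripper is mounted at the origin on a cart in front of the work surface, level with it; the furniture and walls round the work are solid. World frame = base frame: x ahead of the robot, y to its left, z up, the work surface at z = 0. Lengths are in mm, angles in degrees, forces in N, time in s.
With the tool pointing down it reaches from about 300 to 850 mm from the base axis. Payload 4.2 kg.
Tool frame: the origin (TCP) lies at the very end of the fingers, on their centre line; the grasp point (between the pads) lies 19 mm behind it (env.grasp_offset is the distance from the TCP to the grasp point, in mm); z points along the fingers, y is the line along which they close (so a half turn about z gives the same grasp; the last joint's range is limited). The gripper opens to 91 mm and grips with 3 to 60 N. Pads are 32 mm wide; open, the fingers measure 118 mm over their backs; the gripper's body (76 mm by 178 mm) begins 60 mm behind the grasp point.
Start: joints at [66.005, 18.312, 89.639, -0, 72.044, -1.146], TCP at [223.284, 529.894, 213.976] pointing down, gripper open.
Joint ranges: [-177.97, 177.97], [-48.28, 115.42], [12.27, 149.76], [-77.06, 257.06], [2.81, 150.46], [-146.56, 146.56]. Speed limits (degrees/s): [147.25, 147.25, 180, 180, 180, 180].

INTERFACE

Orientations are given as [roll, pitch, yaw] about the fixed x, y, z axes, in that order (R = Rz(yaw) Ry(pitch) Rx(roll)).
In Python, from workcell import env, eyes gives the robot as it stands.
- The arm moves only by the tool send_rows, never from a script. Its arguments are lists of equal length, an entry for each row: "grip": the opening, from -1 (shut) to 1 (fully open), so that 0 is half open; "xyz": the shift along the world's x, y, z in m, a list of three; "yaw": the turn about the world's z in degrees. A call has 1 to 8 rows; each row is the pose to reach, as a shift and turn from the pose commanded when the call began; what a row does not reach only later rows make up. A row lasts 1/12 s, in which the tool goes at most 41.7 mm and 7.16 degrees, less where a joint would pass 70% of its speed; a pose out of reach is approached as far as the arm can. A call with a gripper value outside its range is refused whole. The fingers move at their own pace and stop on an object; "grip_force" is the grip in N (left out, the last holds). Time passes only in rows, so rows that repeat a pose let the fingers close. It gives the time, the measured TCP pose, the force, the opening and the grip force at its end, in the units of the state.
- env.state(): the state, without advancing time (a new reading comes with each control period).
- eyes.grab_frame(name): name is "side" or "top" or "wrist"; returns a dict with "frame" (384x512x3 uint8, red, green, blue), "fx", "fy", "cx", "cy" (pixels), "D" ([k1, k2, p1, p2, k3] as OpenCV has them; the pictures are not rectified), "pose" (4x4, takes a point from camera to world coordinates). Camera axes: x right, y down, z forward; pixel columns grow to the right and rows downward; lengths in mm; the calibration is good to about 2 mm. A picture is of the moment at which its call begins. There is no depth.
- env.job_done(): hands the job in; it is judged then, once.
The state is a dict: "time_s": time; "qpos": joint angles; "qvel": joint speeds; "effort": joint torques, N m; "ee_pos": TCP position; "ee_rot": TCP orientation; "force": force on the tool from outside, world axes, zero at the start; "torque": the same for the moment, N m; "gripper_width": finger opening in mm; "gripper_force": force on a finger pad.
Only numpy, scipy, OpenCV 4.12 (cv2) and the standard library are available. Lean on these libraries where they do the work, as an engineer would, in place of code of your own. Each camera call takes 0.05 s, during which the arm holds its last target. There are 200 camera calls.

TASK

The crank of the small screw press lies loose on the worktop. Fit its socket fully home on the square shaft on top of the press and, by the crank, wind the press clockwise (seen from above) round and round until its plate is firmly down on the lid of the terrine dish and will go no further. Feel for that stop and do not force the mechanism; leave the crank upright on the shaft, let go of it, and leave the other things where they stand.

Things in the scene. Friction and masses are not known exactly. Their poses are not given: they have to be found in the camera images.
- press: screw press fixed to the worktop, 130 x 170 mm, 135 mm high: wooden base, two steel columns 138 mm apart along its own y, aluminium cross beam 34 mm wide along y, top 103 mm above the worktop (column nuts to 107), white terrine dish with wooden lid under the plate. Origin: centre of its underside, on the shaft's axis; z up. The shaft does not rise or sink.
- shaft_foot (a point): on the upright shaft's axis, 113 mm up, upper face of a 30 mm round collar on which the crank's hub seats. Above it the square: 16 mm across flats for 18 mm, then a 13.5 mm lead-in tip to 22 mm. x and y are square to the flats and turn with the shaft. Clockwise from above lowers the plate; turning takes 0.2 N m (about 4 N at the knob); it stays where it is left.
- plate_under (a point): centre of the underside of the steel pressing plate, which slides on the columns and sinks 1.25 mm for each full clockwise turn of the shaft. At the start it is 2.4 to 3.1 mm above the lid (1.9 to 2.5 turns). It cannot be moved except by the shaft.
- lid_top (a point): centre of the upper face of the terrine dish's wooden lid. When the plate meets it the shaft is at a hard stop, felt as a sharp rise in force at the knob; the mechanism is forced if driven there with more than about 25 N at the knob.
- crank: loose steel crank, 220 g, standing on hub and knob foot. Origin: centre of the hub's underside (mouth of the square socket); z up the socket's axis, x along the arm, x and y square to the flats. Hub 34 x 34 mm, 28 high; socket 17.6 mm across flats, 23.5 deep, fits the shaft at any quarter turn. Round grip boss 25 mm across from z = 28 to 68. Arm 14 mm wide, z = 18 to 26.
- knob_mid (a point): middle of the dark wooden knob, 23 mm across, on the end of the crank's arm, 55 mm from the socket's axis; it spans z = 28 to 67 mm in the crank's frame, this point at 48. It turns freely on its own upright axis, so a gripper can hold it from above without turning while the crank goes round. Below it a foot 12 mm across reaches down to z = 0.
- coffee_pot: white coffee pot, 92 x 166 x 199 mm, bystander; origin under its centre
- teacup: white teacup, 91 x 122 x 72 mm, bystander; origin under its centre
- sugar_bowl: small white sugar bowl, 67 mm across, 40 mm high, bystander; origin under its centre
- tumbler: tumbler in woven cane, 84 mm across, 130 mm high, bystander; origin under its centre

How it is judged:
By the outcome, as a careful person would: the job done as asked, in the order asked, and still so for the second after the job is handed in, with the robot touching nothing.
It also fails if it takes over 72 s, if anything falls off the work surface, if the arm or the gripper's body presses on something with over 40 N, if the wrist force passes 120 N, or if a joint passes its speed limit or range.

## Working session

There is one attempt and no reset: what is moved stays moved. The work goes in short steps, Python scripts to look and compute and a tool call to move; the robot and the scene stay as the last step left them, time stands still between calls to the robot, and variables do not carry over. Pictures are saved under pics/ and viewed, at most 10 in all, crops included, and the job is handed in when it is done.

Besides the shell and the picture viewer there is one more tool, called as name(argument=value, ...) on one line, values as JSON. send_rows: Moves the arm, as the interface text tells. Its arguments: {"type":"object","properties":{"grip":{"type":"array"},"xyz":{"type":"array"},"yaw":{"type":"array"},"grip_force":{"type":"number"}},"required":["grip","xyz","yaw"]}

```bash
mkdir -p pics; ls; python3 - <<'E'
from workcell import env, eyes
import cv2,pickle,numpy as np
F={n:eyes.grab_frame(n) for n in("side","top")}
pickle.dump(F,open('f0.pkl','wb'))
for n,f in F.items():
    print(n,f['fx'],f['cx'],f['cy'],f['D'],np.round(f['pose'],3).tolist())
cv2.imwrite('pics/a.png',cv2.cvtColor(cv2.resize(F['side']['frame'],(768,576)),cv2.COLOR_RGB2BGR))
cv2.imwrite('pics/b.png',cv2.cvtColor(cv2.resize(F['top']['frame'],(768,576)),cv2.COLOR_RGB2BGR))
s=env.state();print(s['ee_pos'],s['ee_rot'],s['gripper_width'],s['time_s'])
E
```

```text
pics
side 443.2535929172405 257.4354911147768 192.80655863413864 [-0.14850629  0.          0.          0.          0.        ] [[-0.975, -0.134, 0.179, 290.16], [-0.224, 0.609, -0.761, 1197.197], [-0.007, -0.782, -0.623, 954.169], [0.0, 0.0, 0.0, 1.0]]
top 349.5707429554596 254.8728932717687 188.08884505197696 [0.01021981 0.         0.         0.         0.        ] [[0.009, -0.981, 0.195, 385.487], [-1.0, -0.011, -0.007, 143.716], [0.009, -0.194, -0.981, 932.785], [0.0, 0.0, 0.0, 1.0]]
[223.10593203 529.4663997  213.20130186] [-1.79910162e+02 -9.91354380e-04  1.57150114e+02] 91.4058942049696 0.1
```

View pics/a.png

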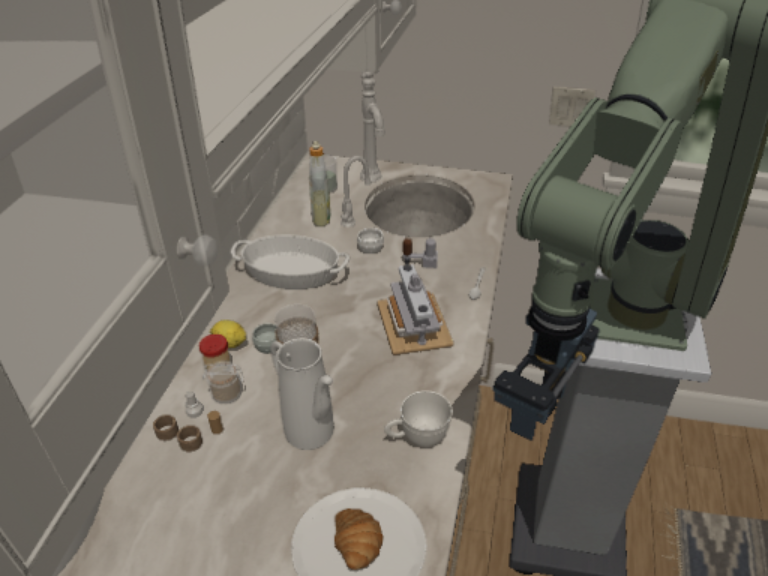

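View pics/b.png

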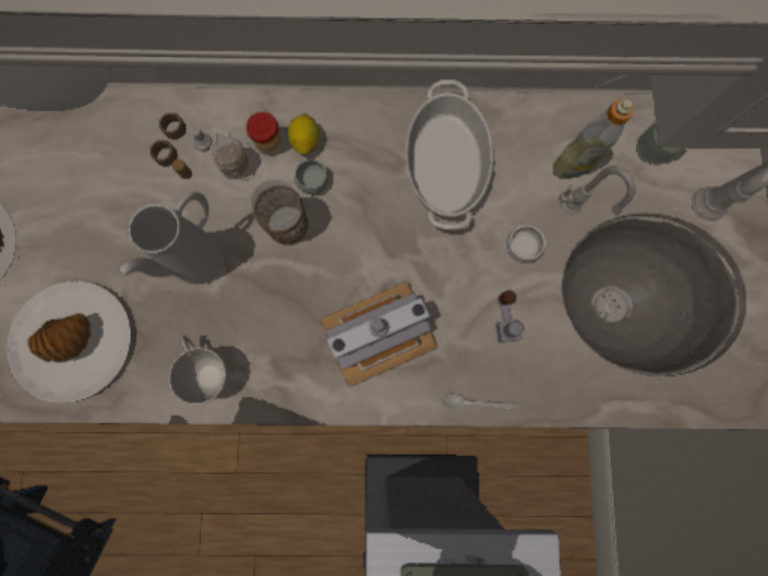

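The top view shows the press shaft at about (379,326) and the beam nuts at (338,345) and (418,311). The crank boss is at (512,328) and the knob at (508,297), all in 768-wide pixels.

```bash
cat > h.py <<'E'
import numpy as np,cv2,pickle
from workcell import env,eyes
def K(f): return np.array([[f['fx'],0,f['cx']],[0,f['fy'],f['cy']],[0,0,1.]])
def ray(f,u,v):
    p=cv2.undistortPoints(np.array([[[u,v]]],float),K(f),np.array(f['D'],float))[0,0]
    P=np.array(f['pose']); return P[:3,3],P[:3,:3]@np.array([p[0],p[1],1.])
def onz(f,u,v,z):
    o,d=ray(f,u,v); return o+d*(z-o[2])/d[2]
def tri(rs):
    A=np.zeros((3,3));b=np.zeros(3)
    for o,d in rs:
        d=d/np.linalg.norm(d);M=np.eye(3)-np.outer(d,d);A+=M;b+=M@o
    return np.linalg.solve(A,b)
def proj(f,p):
    Pi=np.linalg.inv(np.array(f['pose']));r=cv2.Rodrigues(Pi[:3,:3])[0]
    return cv2.projectPoints(np.array([p],float),r,Pi[:3,3],K(f),np.array(f['D'],float))[0][0,0]
E
python3 - <<'E'
from h import *
F=pickle.load(open('f0.pkl','rb'));t=F['top'];s=F['side']
for n,u,v,z in[('shaft',379,325,135),('nutA',338,345,107),('nutB',419,310,107),('boss',513,328,68),('knob',508,296,67)]:
    print(n,onz(t,u/1.5,v/1.5,z).round(1))
for n,a,b in[('shaft',(379,325),(415,279)),('boss',(513,328),(430,240)),('knob',(508,296),(407,240))]:
    print(n,tri([ray(t,a[0]/1.5,a[1]/1.5),ray(s,b[0]/1.5,b[1]/1.5)]).round(1))
E
```

```text
shaft [476.9 142.3 135. ]
nutA [448.1 206.2 107. ]
nutB [504.7  79.  107. ]
boss [482.  -79.6  68. ]
knob [535.8 -73.6  67. ]
shaft [478.  142.3 127.2]
boss [482.5 -77.6  75.5]
knob [536.5 -72.6  70.9]
```

send_rows(grip=[1,1,1,1,1,1,1,1], xyz=[[0.01,-0.02,0.02],[0.02,-0.04,0.04],[0.03,-0.06,0.06],[0.045,-0.085,0.07],[0.06,-0.11,0.07],[0.075,-0.135,0.07],[0.09,-0.155,0.07],[0.1,-0.17,0.07]], yaw=[-7,-14,-21,-28,-35,-42,-49,-56])

```text
time_s: 0.77
ee_pos: [324.0, 358.0, 283.8]
ee_rot: [180.0, 0.0, 100.7]
force: [-0.3, 0.3, 0.2]
gripper_width: 91.1
gripper_force: 0.0
```

send_rows(grip=[1,1,1,1,1,1,1,1], xyz=[[0.015,-0.025,0],[0.03,-0.05,0],[0.045,-0.08,0],[0.06,-0.11,0],[0.075,-0.14,0],[0.09,-0.17,0],[0.105,-0.19,0],[0.12,-0.21,0]], yaw=[-7,-14,-21,-28,-35,-42,-49,-56])

```text
time_s: 1.43
ee_pos: [443.5, 148.2, 283.8]
ee_rot: [-180.0, 0.0, 44.7]
force: [0.3, 0.3, 0.5]
gripper_width: 91.1
gripper_force: 0.0
```

send_rows(grip=[1,1,1,1,1], xyz=[[0,0,0],[0,0,0],[0,0,0],[0,0,0],[0,0,0]], yaw=[-7,-14,-21,-21,-21])

```text
time_s: 1.85
ee_pos: [443.1, 149.8, 283.7]
ee_rot: [-180.0, 0.0, 24.3]
force: [0.5, -0.1, -1.0]
gripper_width: 91.2
gripper_force: 0.0
```

```bash
python3 - <<'E'
from h import *
f=eyes.grab_frame('wrist');pickle.dump(f,open('w1.pkl','wb'))
s=env.state();print(s['ee_pos'].round(1),s['ee_rot'].round(2),np.round(f['pose'],3).tolist(),f['fx'],f['D'])
print(proj(f,[477,142,135]))
cv2.imwrite('pics/c.png',cv2.cvtColor(cv2.resize(f['frame'],(768,576)),cv2.COLOR_RGB2BGR))
E
```

```text
[443.1 149.9 283.8] [1.800e+02 3.000e-02 2.432e+01] [[0.412, -0.875, -0.253, 514.777], [-0.911, -0.395, -0.116, 181.823], [0.001, 0.279, -0.96, 454.906], [0.0, 0.0, 0.0, 1.0]] 268.7741069603884 [-0.02958003  0.          0.          0.          0.        ]
[273.14505987 160.03981637]
```

View pics/c.png

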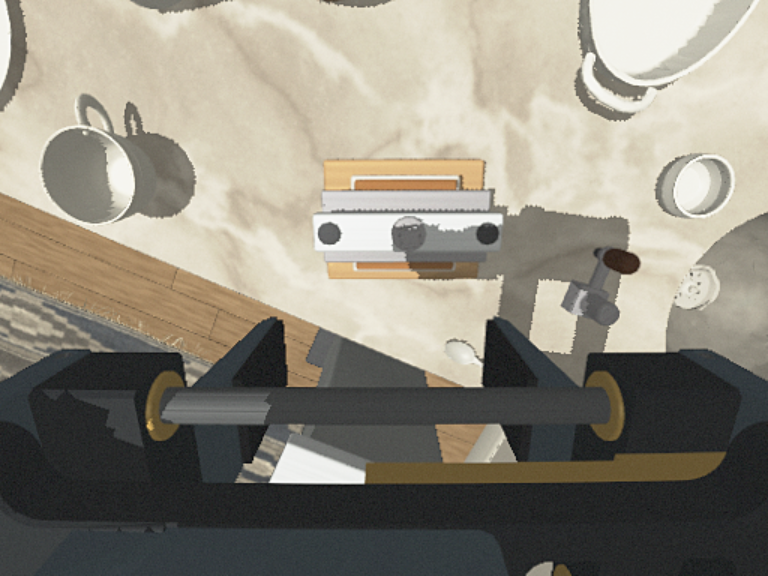

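The wrist view shows the shaft at (408,234) between nuts at (329,233) and (487,233). The crank boss is at (603,308) and the knob at (622,261). I'll go lower to read the angle of the square.

send_rows(grip=[1,1,1,1,1,1], xyz=[[0,-0.005,-0.03],[0,-0.01,-0.06],[0,-0.015,-0.09],[0,-0.02,-0.11],[0,-0.02,-0.11],[0,-0.02,-0.11]], yaw=[0,0,0,0,0,0])

```text
time_s: 2.4
ee_pos: [442.9, 129.9, 173.7]
ee_rot: [-180.0, 0.1, 24.2]
force: [0.3, 0.3, -0.2]
gripper_width: 91.4
gripper_force: 0.0
```

```bash
python3 - <<'E'
from h import *
f=eyes.grab_frame('wrist');pickle.dump(f,open('w2.pkl','wb'))
s=env.state();print(s['ee_pos'].round(1))
u,v=proj(f,[477,142,135]).round().astype(int);print(u,v)
c=f['frame'][v-45:v+45,u-60:u+60].astype(float);c=np.clip(255*(c/255)**.6,0,255).astype(np.uint8)
cv2.imwrite('pics/d.png',cv2.cvtColor(cv2.resize(c,(792,594),interpolation=cv2.INTER_CUBIC),cv2.COLOR_RGB2BGR))
E
```

```text
[444.  130.3 174.9]
259 171
```

View pics/d.png

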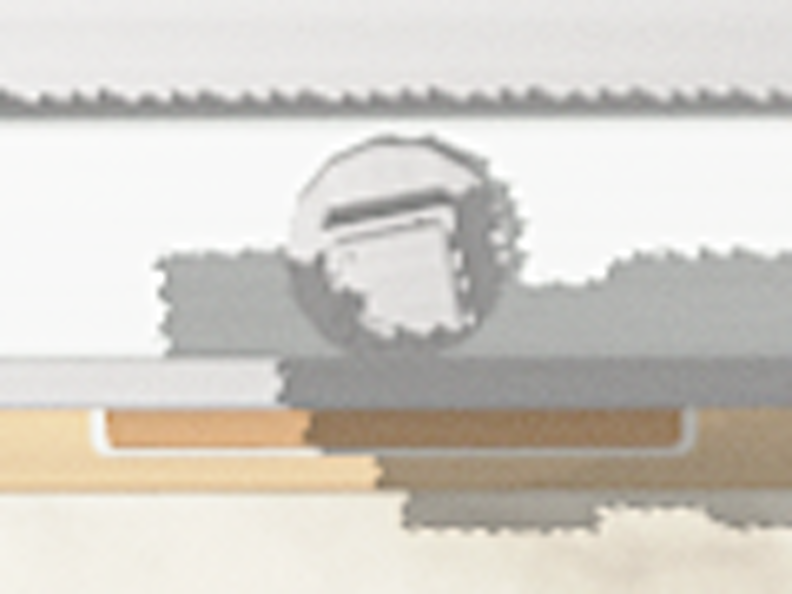

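The square tip's top edge runs (337,238)→(440,213) in the crop, with its right edge going to about (460,320). The collar circle is centred near (403,245).

```bash
python3 - <<'E'
from h import *
f=pickle.load(open('w2.pkl','rb'))
def q(x,y,z): return onz(f,259-60+(x+.5)/6.6-.5,171-45+(y+.5)/6.6-.5,z)
a,b,c=q(337,239,135),q(440,214,135),q(461,322,135)
print(a,b,c)
ang=lambda d:np.degrees(np.arctan2(d[1],d[0]))
print(ang(b-a),np.linalg.norm(b-a),ang(c-b),np.linalg.norm(c-b),'ctr',(a+c)/2)
a,b=q(326,218,131),q(452,190,131);print('base',ang(b-a),np.linalg.norm(b-a))
l,r,t=q(292,240,113),q(514,240,113),q(400,136,113);print('collar',(l+r)/2,np.linalg.norm(l-r),t)
f=pickle.load(open('w1.pkl','rb'))
bo,kn=onz(f,605/1.5,312/1.5,68),onz(f,624/1.5,261/1.5,67)
print('crank',bo,kn,ang(kn-bo),np.linalg.norm(kn-bo))
E
```

```text
[480.95512025 152.00144333 135.        ] [488.70124405 142.06066794 135.        ] [477.86055314 134.27354835 135.        ]
-52.073304342985196 12.602438225032126 -144.30943661050185 13.347651890822982 ctr [479.4078367  143.13749584 135.        ]
base -53.23365398101369 15.582761139216068
collar [480.84749228 142.99249514 113.        ] 29.228209212451667 [493.0512026  148.96076247 113.        ]
crank [485.00185953 -80.48769934  68.        ] [538.18643724 -69.17893307  67.        ] 12.004159240312527 54.38278680967023
```

send_rows(grip=[1,1,1,1,1,1,1,1], xyz=[[0,-0.03,0.01],[0,-0.065,0.01],[0,-0.1,0.01],[0.005,-0.14,0],[0.005,-0.175,-0.02],[0.005,-0.205,-0.04],[0.005,-0.215,-0.05],[0.005,-0.215,-0.05]], yaw=[-4,-8,-12,-15,-15,-15,-15,-15])

```text
time_s: 3.12
ee_pos: [448.2, -86.6, 123.6]
ee_rot: [-180.0, 0.1, 9.0]
force: [0.1, 0.5, -0.8]
gripper_width: 90.9
gripper_force: 0.0
```

send_rows(grip=[1,1], xyz=[[0,0,0],[0,0,0]], yaw=[0,0])

```text
time_s: 3.28
ee_pos: [449.6, -84.1, 125.4]
ee_rot: [180.0, -0.2, 9.2]
force: [0.2, -0.4, 0.0]
gripper_width: 91.4
gripper_force: 0.0
```

```bash
python3 - <<'E'
from h import *
f=eyes.grab_frame('wrist');pickle.dump(f,open('w3.pkl','wb'))
s=env.state();print(s['ee_pos'].round(1),s['ee_rot'].round(1))
u,v=proj(f,[510,-75,67]).round().astype(int);print(u,v)
v=max(v,75)
c=f['frame'][v-75:v+75,u-100:u+100].astype(float);c=np.clip(255*(c/255)**.6,0,255).astype(np.uint8)
cv2.imwrite('pics/e.png',cv2.cvtColor(cv2.resize(c,(800,600),interpolation=cv2.INTER_CUBIC),cv2.COLOR_RGB2BGR))
E
```

```text
[449.5 -84.  125.4] [180.   -0.2   9.3]
256 138
```

View pics/e.png

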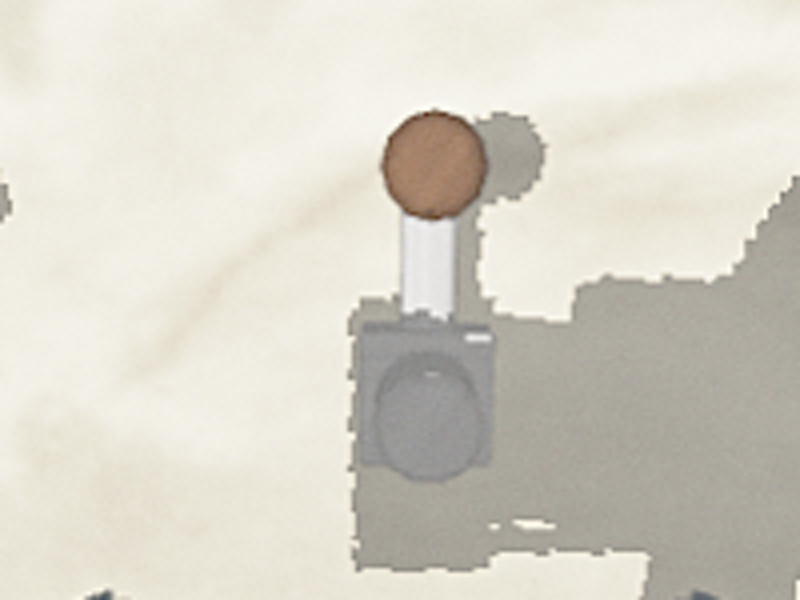

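The boss top is centred at about (427,427) in the crop and the knob top at (434,164). The hub edges are almost image-aligned, so the crank yaw is about 9.

```bash
python3 - <<'E'
from h import *
f=pickle.load(open('w3.pkl','rb'))
def q(x,y,z): return onz(f,156+(x+.5)/4-.5,138-75+(y+.5)/4-.5,z)
b,k=q(427,428,68),q(434,164,67);d=k-b
print(b,k,np.linalg.norm(d),np.degrees(np.arctan2(d[1],d[0])))
l,r=q(362,323,28),q(494,323,28);d=l-r;print('hub front edge',np.degrees(np.arctan2(d[1],d[0]))-90,np.linalg.norm(d))
print('boss w',np.linalg.norm(q(374,426,68)-q(479,426,68)), 'bot', q(427,482,68),)
E
```

```text
[484.3126152  -84.64713422  68.        ] [538.18104057 -77.04349243  67.        ] 54.41160373607312 8.03434210740704
hub front edge 9.217433095299555 32.640581940738066
boss w 22.674654912617502 bot [472.48009832 -86.64271726  68.        ]
```

send_rows(grip=[1,1,1,1,1,1,1,1], xyz=[[0.015,0,0],[0.03,0.001,0],[0.0345,0.001,-0.01],[0.0345,0.001,-0.035],[0.0345,0.001,-0.06],[0.0345,0.001,-0.08],[0.0345,0.001,-0.09],[0.0345,0.001,-0.0915]], yaw=[0,0,0,0,0,0,0,0])

```text
time_s: 4.0
ee_pos: [480.9, -82.8, 30.4]
ee_rot: [-179.9, 0.3, 9.2]
force: [-0.7, -0.0, 0.5]
gripper_width: 91.2
gripper_force: 0.0
```

send_rows(grip=[0,-0.2,-0.4,-0.6,-0.8,-1,-1,-1], xyz=[[0,0,0],[0,0,0],[0,0,0],[0,0,0],[0,0,0],[0,0,0],[0,0,0],[0,0,0]], yaw=[0,0,0,0,0,0,0,0], grip_force=35)

```text
time_s: 4.67
ee_pos: [482.8, -84.2, 32.6]
ee_rot: [180.0, -0.0, 9.1]
force: [0.4, -0.1, -0.1]
gripper_width: 40.6
gripper_force: 0.0
```

send_rows(grip=[-1,-1,-1,-1,-1,-1], xyz=[[0,0,0],[0,0,0],[0,0,0],[0,0,0],[0,0,0],[0,0,0]], yaw=[0,0,0,0,0,0])

```text
time_s: 5.17
ee_pos: [482.8, -84.2, 32.4]
ee_rot: [180.0, 0.0, 9.2]
force: [-0.2, -1.2, -0.0]
gripper_width: 24.1
gripper_force: 35.0
```

```bash
python3 - <<'E'
from h import *
f=eyes.grab_frame('wrist');pickle.dump(f,open('w4.pkl','wb'))
s=env.state();print(s['ee_pos'].round(1),s['ee_rot'].round(1),s['gripper_width'],s['force'])
print(proj(f,[484,-84,68]),proj(f,[538,-77,67]))
cv2.imwrite('pics/f.png',cv2.cvtColor(cv2.resize(f['frame'],(768,576)),cv2.COLOR_RGB2BGR))
E
```

```text
[482.8 -84.2  32.4] [180.    0.    9.2] 24.166753762920106 [ 0.89905579 -0.96109652  0.14826037]
[255.21136417 258.33517138] [258.37491968 162.5071339 ]
```

View pics/f.png

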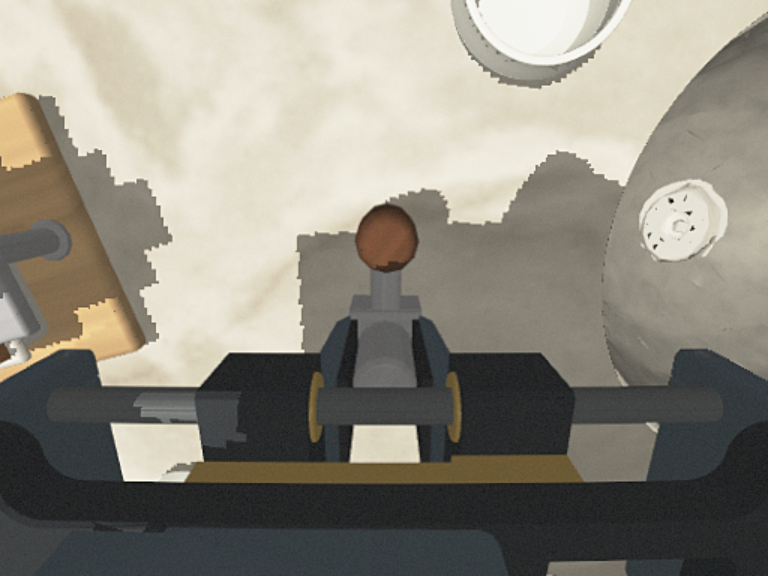

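The boss is gripped between the pads. The knob top is at (387,238), directly ahead and symmetric about the gripper.

```bash
python3 - <<'E'
from h import *
f=pickle.load(open('w4.pkl','rb'))
def q(x,y,z): return onz(f,(x+.5)/1.5-.5,(y+.5)/1.5-.5,z)
a=np.radians(9.15);T=np.array([482.8,-84.2]);
def tool(p): d=p[:2]-T;return np.array([np.cos(a)*d[0]+np.sin(a)*d[1],-np.sin(a)*d[0]+np.cos(a)*d[1]]).round(1)
g=f['frame'];R=g[...,0].astype(int);m=((R-g[...,2]>35)&(R<170)).astype(np.uint8);m[:130]=0;m[190:]=0;m[:,:220]=0;m[:,300:]=0
n,l,st,c=cv2.connectedComponentsWithStats(m);i=1+np.argmax(st[1:,4]);print(st[i],c[i])
print('knob',tool(onz(f,*c[i],65)),tool(q(387,237,67)))
print('hub front L,R',tool(q(354,296,28)),tool(q(420,296,28)))
print('arm',tool(q(386,275,26)))
# same-camera offset of shaft & boss in earlier frames
E
```

```text
[ 237  140   41   39 1154] [256.32842288 159.60225303]
knob [56.8 -0.6] [58.  -1.4]
hub front L,R [25.3 13.3] [ 25.3 -16.8]
arm [34.6 -1.3]
```

```bash
python3 - <<'E'
from h import *
f=pickle.load(open('w4.pkl','rb'))
def q(x,y,z): return onz(f,(x+.5)/1.5-.5,(y+.5)/1.5-.5,z)
a=np.radians(9.15);T=np.array([482.8,-84.2]);
def tool(p): d=p[:2]-T;return np.array([np.cos(a)*d[0]+np.sin(a)*d[1],-np.sin(a)*d[0]+np.cos(a)*d[1]]).round(1)
print('hub front z28',tool(q(386,319,28)),'z0',tool(q(386,296,0)))
# knob at its widest by top rows
print('knob top far edge',tool(q(387,204,67)),tool(q(387,204,60)))
F=pickle.load(open('f0.pkl','rb'));t=F['top']['frame']
w=pickle.load(open('w2.pkl','rb'))
# beam/nuts in w1
w1=pickle.load(open('w1.pkl','rb'))
g=cv2.cvtColor(w1['frame'],cv2.COLOR_RGB2GRAY)
n=[onz(w1,u/1.5,v/1.5,107) for u,v in((329.5,233),(487,233))]
print('nuts w1',n,(n[0]+n[1])/2,np.linalg.norm(n[0]-n[1]))
g=cv2.cvtColor(t,cv2.COLOR_RGB2GRAY)
crops=[t[195:240,210:300],t[180:240,310:370]]
c=np.hstack([cv2.resize(t[195:240,215:290],(450,270),interpolation=cv2.INTER_CUBIC),cv2.resize(t[185:235,315:365],(270,270),interpolation=cv2.INTER_CUBIC)])
cv2.imwrite('pics/g.png',cv2.cvtColor(c,cv2.COLOR_RGB2BGR))
E
```

```text
hub front z28 [14.1 -1.3] z0 [16.8 -1.4]
knob top far edge [69.1 -1.4] [68.6 -1.4]
nuts w1 [array([450.74290314, 204.27423043, 107.        ]), array([506.85670447,  80.20049805, 107.        ])] [478.7998038  142.23736424 107.        ] 136.17286721945317
```

View pics/g.png

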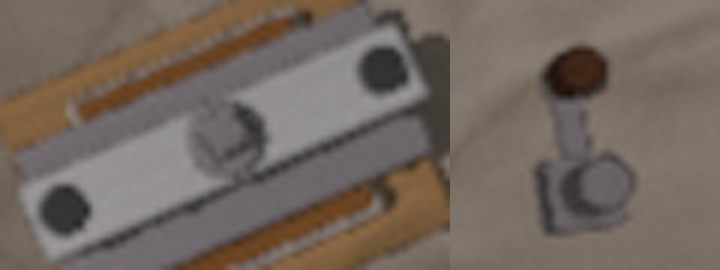

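The enlarged top view gives nuts at (65,209) and (384,70), collar centre about (228,139), boss top at (604,185) and knob at (578,72).

```bash
python3 - <<'E'
from h import *
t=pickle.load(open('f0.pkl','rb'))['top']
A=lambda x,y,z:onz(t,215+(x+.5)/6-.5,195+(y+.5)/6-.5,z).round(1)
B=lambda x,y,z:onz(t,315+(x-450+.5)/5.4-.5,185+(y+.5)/5.4-.5,z).round(1)
a,b=A(65,209,107),A(384,70,107);print(a,b,(a+b)/2,np.linalg.norm(a-b),'collar',A(228,139,113))
b,k=B(604,185,68),B(578,72,67);print(b,k,np.linalg.norm(b-k),np.degrees(np.arctan2(*(k-b)[1::-1])))
E
```

```text
[449.4 206.  107. ] [505.7  80.8 107. ] [477.55 143.4  107.  ] 137.2761086278308 collar [476.9 142.5 113. ]
[481.6 -82.4  68. ] [534.3 -72.6  67. ] 53.61277832755912 10.534296052844583
```

send_rows(grip=[-1,-1,-1,-1,-1,-1,-1,-1], xyz=[[0,0,0.01],[0,0,0.035],[0,0,0.065],[0,0.01,0.095],[0,0.03,0.125],[0,0.05,0.15],[-0.002,0.075,0.16],[-0.002,0.1,0.16]], yaw=[0,0,0,0,4,8,12,16], grip_force=45)

```text
time_s: 5.88
ee_pos: [481.8, 16.8, 195.3]
ee_rot: [179.9, -0.3, 25.3]
force: [0.3, -0.1, -3.1]
gripper_width: 24.2
gripper_force: 45.0
```

send_rows(grip=[-1,-1,-1,-1,-1,-1,-1,-1], xyz=[[0,0.025,0],[-0.002,0.05,0],[-0.002,0.075,0],[-0.0025,0.1,0],[-0.0025,0.12,0],[-0.0028,0.1277,-0.01],[-0.0028,0.1277,-0.01],[-0.0028,0.1277,-0.01]], yaw=[4,8,11.5,11.5,11.5,11.5,11.5,11.5])

```text
time_s: 6.55
ee_pos: [476.8, 142.9, 181.2]
ee_rot: [-180.0, 0.2, 36.7]
force: [-0.2, 0.1, -2.5]
gripper_width: 24.4
gripper_force: 45.0
```

send_rows(grip=[-1,-1], xyz=[[0,0,0],[0,0,0]], yaw=[0,0])

```text
time_s: 6.72
ee_pos: [478.0, 142.5, 182.4]
ee_rot: [180.0, 0.0, 36.6]
force: [0.1, -0.8, -2.2]
gripper_width: 24.1
gripper_force: 45.0
```

```bash
python3 - <<'E'
from h import *
F={n:eyes.grab_frame(n) for n in('top','side')};pickle.dump(F,open('f1.pkl','wb'))
s=env.state();print(s['ee_pos'].round(1),s['ee_rot'].round(1),s['gripper_width'],s['force'].round(1))
f=F['side'];u,v=proj(f,[478,143,140]).round().astype(int);print(u,v)
c=f['frame'][v-40:v+35,u-50:u+50];cv2.imwrite('pics/i.png',cv2.cvtColor(cv2.resize(c,(800,600),interpolation=cv2.INTER_CUBIC),cv2.COLOR_RGB2BGR))
E
```

```text
[478.2 142.7 182.7] [180.   -0.   36.6] 24.052808399573525 [ 0.2  0.1 -1.5]
277 183
```

View pics/i.png

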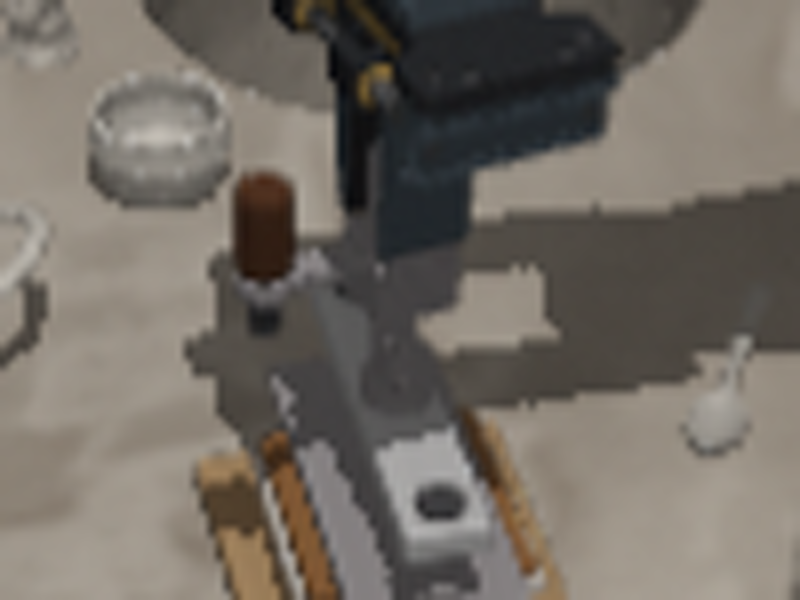

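The crank hub hangs over the shaft, whose tip is at (393,335) in the crop. It looks aligned within what this resolution can show, so I'll lower it by feel.

send_rows(grip=[-1,-1,-1,-1,-1,-1,-1], xyz=[[0,0.0008,-0.005],[0,0.0008,-0.01],[0,0.0008,-0.013],[0,0.0008,-0.015],[0,0.0008,-0.016],[0,0.0008,-0.017],[0,0.0008,-0.017]], yaw=[0,0,0,0,0,0,0])

```text
time_s: 7.4
ee_pos: [477.9, 144.4, 165.3]
ee_rot: [180.0, 0.0, 36.7]
force: [0.0, 0.8, -2.5]
gripper_width: 24.5
gripper_force: 45.0
```

send_rows(grip=[-1,-1,-1,-1,-1], xyz=[[0,0,-0.001],[0,0,-0.002],[0,0,-0.003],[0,0,-0.003],[0,0,-0.003]], yaw=[0,0,0,0,0])

```text
time_s: 7.82
ee_pos: [478.2, 144.5, 163.0]
ee_rot: [180.0, -0.0, 36.7]
force: [0.0, 0.5, 0.7]
gripper_width: 24.0
gripper_force: 45.0
```

send_rows(grip=[-1,-1,-1,-1], xyz=[[0,0,-0.001],[0,0,-0.002],[0,0,-0.002],[0,0,-0.002]], yaw=[0,0,0,0])

```text
time_s: 8.15
ee_pos: [477.8, 144.3, 160.0]
ee_rot: [-180.0, 0.0, 36.7]
force: [-0.5, -0.6, -2.2]
gripper_width: 23.9
gripper_force: 45.0
```

Tip entered freely; I'll continue.

send_rows(grip=[-1,-1,-1,-1,-1,-1], xyz=[[0,0,-0.002],[0,0,-0.004],[0,0,-0.006],[0,0,-0.008],[0,0,-0.008],[0,0,-0.008]], yaw=[0,0,0,0,0,0])

```text
time_s: 8.65
ee_pos: [477.8, 144.3, 152.1]
ee_rot: [-180.0, 0.0, 36.7]
force: [-1.1, -1.1, -3.2]
gripper_width: 23.7
gripper_force: 45.0
```

send_rows(grip=[-1,-1,-1,-1,-1,-1], xyz=[[0,0,-0.002],[0,0,-0.004],[0,0,-0.005],[0,0,-0.006],[0,0,-0.007],[0,0,-0.007]], yaw=[0,0,0,0,0,0])

```text
time_s: 9.15
ee_pos: [477.8, 144.3, 145.4]
ee_rot: [180.0, 0.0, 36.7]
force: [-1.2, -1.4, -1.8]
gripper_width: 24.1
gripper_force: 45.0
```

send_rows(grip=[-1,-1,-1,-1], xyz=[[0,0,-0.0005],[0,0,-0.001],[0,0,-0.001],[0,0,-0.001]], yaw=[0,0,0,0])

```text
time_s: 9.48
ee_pos: [477.9, 144.3, 145.2]
ee_rot: [180.0, -0.0, 36.6]
force: [-2.1, -1.3, 5.1]
gripper_width: 24.1
gripper_force: 45.0
```

send_rows(grip=[-0.6,-0.3,0,0,0,0,0,0], xyz=[[0,0,0],[0,0,0],[0,0,0],[0,0,0],[0,0,0.0],[0,0,0.02],[0,0,0.04],[0,0,0.055]], yaw=[0,0,0,0,0,0,0,0], grip_force=20)

```text
time_s: 10.15
ee_pos: [478.6, 144.7, 200.6]
ee_rot: [180.0, -0.1, 36.6]
force: [-0.1, 0.2, -0.3]
gripper_width: 45.6
gripper_force: 0.0
```

send_rows(grip=[0,0,0], xyz=[[0,0,0],[0,0,0],[0,0,0]], yaw=[0,0,0])

```text
time_s: 10.4
ee_pos: [477.4, 144.3, 198.4]
ee_rot: [-180.0, 0.1, 36.7]
force: [-0.1, -0.1, 0.4]
gripper_width: 45.3
gripper_force: 0.0
```

```bash
python3 - <<'E'
from h import *
f=eyes.grab_frame('wrist');pickle.dump(f,open('w5.pkl','wb'))
s=env.state();print(s['ee_pos'].round(1),s['ee_rot'].round(1),s['gripper_width'],s['force'].round(1))
print(proj(f,[478,144,181]),proj(f,[522,177.5,180]))
c=f['frame'];cv2.imwrite('pics/j.png',cv2.cvtColor(cv2.resize(c,(768,576)),cv2.COLOR_RGB2BGR))
E
```

```text
[477.2 144.2 198.1] [-1.80e+02  1.00e-01  3.67e+01] 45.49975891353289 [-0.6  0.9 -0.5]
[256.26917267 223.43233953] [255.39853258 149.64546858]
```

View pics/j.png

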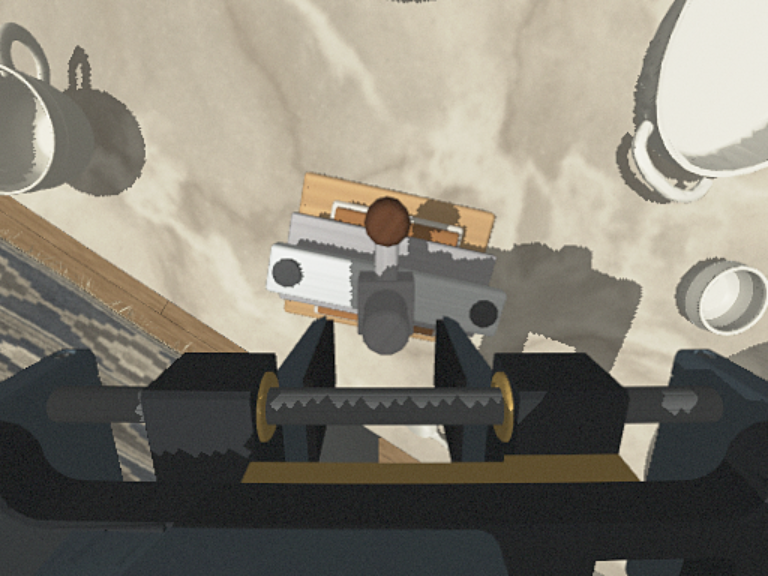

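The crank is upright on the shaft, with its boss at (385,329) and knob at (388,221). Next I'll grasp the knob.

send_rows(grip=[0,0,0,0,0,0,0,0], xyz=[[0.022,0.016,0],[0.04,0.03,0],[0.045,0.033,0],[0.045,0.033,0],[0.045,0.033,-0.02],[0.045,0.033,-0.04],[0.045,0.033,-0.052],[0.045,0.033,-0.052]], yaw=[0,0,0,0,0,0,0,0])

```text
time_s: 11.12
ee_pos: [519.6, 175.9, 144.2]
ee_rot: [-179.9, 0.5, 36.6]
force: [0.2, -0.9, -0.5]
gripper_width: 45.1
gripper_force: 0.0
```

send_rows(grip=[-0.4,-0.6,-1,-1,-1,-1,-1], xyz=[[0,0,0],[0,0,0],[0,0,0],[0,0,0],[0,0,0],[0,0,0],[0,0,0]], yaw=[0,0,0,0,0,0,0], grip_force=20)

```text
time_s: 11.7
ee_pos: [523.6, 177.5, 148.2]
ee_rot: [180.0, -0.1, 36.7]
force: [0.7, -0.4, 1.9]
gripper_width: 22.1
gripper_force: 20.0
```

```bash
python3 - <<'E'
import numpy as np
def tab(t0,st,n=8):
    a=np.radians(t0-st*np.arange(1,n+1));b=np.radians(t0)
    print(t0,st,[[round(.055*(np.cos(x)-np.cos(b)),4),round(.055*(np.sin(x)-np.sin(b)),4),0] for x in a])
t=36.6
tab(t,10);t-=80
for i in range(4): tab(t,15);t-=120
tab(t,10);t-=80
for i in range(9): tab(t,3.75);t-=30
E
```

```text
36.6 10 [[np.float64(0.005), np.float64(-0.0082), 0], [np.float64(0.0086), np.float64(-0.0171), 0], [np.float64(0.0105), np.float64(-0.0265), 0], [np.float64(0.0107), np.float64(-0.0361), 0], [np.float64(0.0093), np.float64(-0.0455), 0], [np.float64(0.0063), np.float64(-0.0546), 0], [np.float64(0.0018), np.float64(-0.0631), 0], [np.float64(-0.0042), np.float64(-0.0706), 0]]
-43.4 15 [[np.float64(-0.0111), np.float64(-0.0091), 0], [np.float64(-0.0242), np.float64(-0.0149), 0], [np.float64(-0.0384), np.float64(-0.0172), 0], [np.float64(-0.0527), np.float64(-0.0157), 0], [np.float64(-0.0661), np.float64(-0.0106), 0], [np.float64(-0.0778), np.float64(-0.0022), 0], [np.float64(-0.0868), np.float64(0.009), 0], [np.float64(-0.0927), np.float64(0.0221), 0]]
-163.4 15 [[np.float64(-0.0023), np.float64(0.0142), 0], [np.float64(-0.0008), np.float64(0.0285), 0], [np.float64(0.0043), np.float64(0.0419), 0], [np.float64(0.0127), np.float64(0.0535), 0], [np.float64(0.0239), np.float64(0.0626), 0], [np.float64(0.037), np.float64(0.0684), 0], [np.float64(0.0512), np.float64(0.0707), 0], [np.float64(0
[... 3898 characters left out ...]
 [np.float64(-0.0071), np.float64(0.0009), 0], [np.float64(-0.0106), np.float64(0.0017), 0], [np.float64(-0.0141), np.float64(0.0027), 0], [np.float64(-0.0175), np.float64(0.004), 0], [np.float64(-0.0208), np.float64(0.0054), 0], [np.float64(-0.0239), np.float64(0.0071), 0], [np.float64(-0.027), np.float64(0.009), 0]]
-843.4 3.75 [[np.float64(-0.0029), np.float64(0.0021), 0], [np.float64(-0.0057), np.float64(0.0043), 0], [np.float64(-0.0084), np.float64(0.0068), 0], [np.float64(-0.0109), np.float64(0.0094), 0], [np.float64(-0.0132), np.float64(0.0122), 0], [np.float64(-0.0153), np.float64(0.0151), 0], [np.float64(-0.0172), np.float64(0.0181), 0], [np.float64(-0.0189), np.float64(0.0213), 0]]
```

send_rows(grip=[-1,-1,-1,-1,-1,-1,-1,-1], xyz=[[0.005,-0.0082,0],[0.0086,-0.0171,0],[0.0105,-0.0265,0],[0.0107,-0.0361,0],[0.0093,-0.0455,0],[0.0063,-0.0546,0],[0.0018,-0.0631,0],[-0.0042,-0.0706,0]], yaw=[0,0,0,0,0,0,0,0])

```text
time_s: 12.37
ee_pos: [519.6, 106.2, 148.0]
ee_rot: [180.0, -0.2, 36.6]
force: [1.2, 4.6, 4.7]
gripper_width: 22.3
gripper_force: 20.1
```

send_rows(grip=[-1], xyz=[[0,0,0]], yaw=[0])

```text
time_s: 12.45
ee_pos: [518.5, 105.1, 148.0]
ee_rot: [179.9, -0.0, 36.6]
force: [0.3, 1.8, 5.2]
gripper_width: 21.9
gripper_force: 20.0
```

send_rows(grip=[-1,-1,-1,-1,-1,-1,-1,-1], xyz=[[-0.0111,-0.0091,0],[-0.0242,-0.0149,0],[-0.0384,-0.0172,0],[-0.0527,-0.0157,0],[-0.0661,-0.0106,0],[-0.0778,-0.0022,0],[-0.0868,0.009,0],[-0.0927,0.0221,0]], yaw=[0,0,0,0,0,0,0,0])

```text
time_s: 13.12
ee_pos: [425.5, 127.6, 147.8]
ee_rot: [179.8, 0.0, 36.7]
force: [3.8, -3.5, 2.9]
gripper_width: 22.1
gripper_force: 20.0
```

send_rows(grip=[-1,-1], xyz=[[0,0,0],[0,0,0]], yaw=[0,0])

```text
time_s: 13.28
ee_pos: [425.2, 129.0, 147.6]
ee_rot: [-180.0, 0.1, 36.8]
force: [-0.3, 0.2, 6.7]
gripper_width: 22.2
gripper_force: 20.0
```

send_rows(grip=[-1,-1,-1,-1,-1,-1,-1,-1], xyz=[[-0.0023,0.0142,0],[-0.0008,0.0285,0],[0.0043,0.0419,0],[0.0127,0.0535,0],[0.0239,0.0626,0],[0.037,0.0684,0],[0.0512,0.0707,0],[0.0655,0.0692,0]], yaw=[0,0,0,0,0,0,0,0])

```text
time_s: 13.95
ee_pos: [489.6, 198.7, 147.5]
ee_rot: [-179.8, 0.3, 36.7]
force: [-3.9, 1.4, 7.7]
gripper_width: 22.3
gripper_force: 20.0
```

send_rows(grip=[-1,-1,-1,-1,-1,-1,-1,-1], xyz=[[0.0134,-0.0051,0],[0.025,-0.0135,0],[0.0341,-0.0247,0],[0.04,-0.0378,0],[0.0422,-0.052,0],[0.0408,-0.0662,0],[0.0356,-0.0797,0],[0.0272,-0.0913,0]], yaw=[0,0,0,0,0,0,0,0])

```text
time_s: 14.62
ee_pos: [520.3, 107.1, 148.0]
ee_rot: [-180.0, -0.2, 36.6]
force: [3.2, 5.0, 5.7]
gripper_width: 22.6
gripper_force: 20.0
```

send_rows(grip=[-1,-1,-1,-1,-1,-1,-1,-1], xyz=[[-0.0111,-0.0091,0],[-0.0242,-0.0149,0],[-0.0384,-0.0172,0],[-0.0527,-0.0157,0],[-0.0661,-0.0106,0],[-0.0778,-0.0022,0],[-0.0868,0.009,0],[-0.0927,0.0221,0]], yaw=[0,0,0,0,0,0,0,0])

```text
time_s: 15.28
ee_pos: [425.6, 127.4, 147.7]
ee_rot: [179.8, 0.1, 36.7]
force: [4.4, -2.8, 4.1]
gripper_width: 22.2
gripper_force: 20.0
```

send_rows(grip=[-1,-1,-1,-1,-1,-1,-1,-1], xyz=[[-0.0019,0.0094,0],[-0.0022,0.019,0],[-0.0008,0.0285,0],[0.0022,0.0376,0],[0.0068,0.046,0],[0.0127,0.0535,0],[0.0199,0.0599,0],[0.0281,0.0649,0]], yaw=[0,0,0,0,0,0,0,0])

```text
time_s: 15.95
ee_pos: [452.4, 192.9, 147.5]
ee_rot: [-180.0, 0.3, 36.7]
force: [-2.5, -3.0, 9.2]
gripper_width: 22.5
gripper_force: 20.1
```

send_rows(grip=[-1,-1], xyz=[[0,0,0],[0,0,0]], yaw=[0,0])

```text
time_s: 16.12
ee_pos: [453.9, 193.6, 147.6]
ee_rot: [-180.0, 0.1, 36.7]
force: [0.0, -1.0, 8.2]
gripper_width: 22.4
gripper_force: 20.1
```

send_rows(grip=[-1,-1,-1,-1,-1,-1,-1,-1], xyz=[[0.0033,0.0015,0.0003],[0.0066,0.0028,0.0003],[0.0101,0.0039,0.0003],[0.0136,0.0047,0.0003],[0.0171,0.0053,0.0003],[0.0207,0.0057,0.0003],[0.0243,0.0058,0.0003],[0.0279,0.0057,0.0003]], yaw=[0,0,0,0,0,0,0,0])

```text
time_s: 16.78
ee_pos: [479.9, 199.5, 147.6]
ee_rot: [-179.8, 0.3, 36.6]
force: [-3.3, 2.2, 8.5]
gripper_width: 22.3
gripper_force: 20.0
```

send_rows(grip=[-1,-1,-1,-1], xyz=[[0.0036,-0.0003,0],[0.0071,-0.0009,0],[0.0106,-0.0017,0],[0.0106,-0.0017,0]], yaw=[0,0,0,0])

```text
time_s: 17.12
ee_pos: [491.3, 198.1, 147.6]
ee_rot: [-179.8, 0.2, 36.6]
force: [-2.3, 2.6, 7.3]
gripper_width: 22.4
gripper_force: 20.0
```

send_rows(grip=[-1,-1,-1,-1,-1,-1,-1,-1], xyz=[[0,0,0],[0,0,0],[0,0,0],[0,0,0],[0,0,0],[0,0,0],[0,0,0],[0,0,0]], yaw=[7,14,21,28,35,42,49,56])

```text
time_s: 17.78
ee_pos: [490.7, 198.4, 147.6]
ee_rot: [-179.7, -0.1, 93.0]
force: [-3.3, 2.4, 9.5]
gripper_width: 22.6
gripper_force: 20.0
```

send_rows(grip=[-1,-1,-1,-1,-1,-1,-1,-1], xyz=[[0,0,0],[0,0,0],[0,0,0],[0,0,0],[0,0,0],[0,0,0],[0,0,0],[0,0,0]], yaw=[7,14,21,28,35,42,49,56])

```text
time_s: 18.45
ee_pos: [490.5, 197.9, 147.7]
ee_rot: [-179.8, -0.3, 149.0]
force: [-3.2, 1.0, 8.6]
gripper_width: 22.4
gripper_force: 20.1
```

send_rows(grip=[-1,-1,-1,-1,-1], xyz=[[0,0,0],[0,0,0],[0,0,0],[0,0,0],[0,0,0]], yaw=[6,12,12,12,12], grip_force=8)

```text
time_s: 18.87
ee_pos: [490.6, 197.9, 147.3]
ee_rot: [-179.9, -0.3, 160.6]
force: [-2.1, 1.9, 6.0]
gripper_width: 23.0
gripper_force: 8.0
```

```bash
python3 - <<'E'
import numpy as np
t=75.35
for c in range(16):
    b=np.radians(t);a=np.radians(t-3.5*np.arange(1,5))
    print(round(t,1),[[float(round(.055*(np.cos(x)-np.cos(b)),4)),float(round(.055*(np.sin(x)-np.sin(b)),4)),0] for x in a]);t-=14
E
```

```text
75.3 [[0.0032, -0.0009, 0], [0.0064, -0.0021, 0], [0.0095, -0.0034, 0], [0.0125, -0.0049, 0]]
61.3 [[0.0029, -0.0017, 0], [0.0057, -0.0036, 0], [0.0084, -0.0056, 0], [0.0109, -0.0078, 0]]
47.3 [[0.0024, -0.0024, 0], [0.0047, -0.0048, 0], [0.0067, -0.0075, 0], [0.0087, -0.0102, 0]]
33.3 [[0.0018, -0.0029, 0], [0.0033, -0.0058, 0], [0.0047, -0.0089, 0], [0.006, -0.012, 0]]
19.3 [[0.001, -0.0032, 0], [0.0018, -0.0065, 0], [0.0025, -0.0098, 0], [0.0029, -0.0131, 0]]
5.3 [[0.0002, -0.0034, 0], [0.0002, -0.0067, 0], [0.0, -0.0101, 0], [-0.0004, -0.0134, 0]]
-8.7 [[-0.0006, -0.0033, 0], [-0.0014, -0.0066, 0], [-0.0024, -0.0098, 0], [-0.0036, -0.0129, 0]]
-22.7 [[-0.0014, -0.0031, 0], [-0.003, -0.006, 0], [-0.0047, -0.0089, 0], [-0.0066, -0.0117, 0]]
-36.7 [[-0.0021, -0.0026, 0], [-0.0043, -0.0051, 0], [-0.0067, -0.0075, 0], [-0.0093, -0.0097, 0]]
-50.7 [[-0.0027, -0.002, 0], [-0.0054, -0.0039, 0], [-0.0083, -0.0056, 0], [-0.0113, -0.0072, 0]]
-64.7 [[-0.0031, -0.0013, 0], [-0.0062, -0.0025, 0], [-0.0095, -0.0035, 0], [-0.0127, -0.0042, 0]]
-78.7 [[-0.0033, -0.0006, 0], [-0.0067, -0.0009, 0], [-0.01, -0.0011, 0], [-0.0134, -0.001, 0]]
-92.7 [[-0.0033, 0.0003, 0], [-0.0067, 0.0007, 0], [-0.01, 0.0014, 0], [-0.0132, 0.0022, 0]]
-106.7 [[-0.0032, 0.0011, 0], [-0.0063, 0.0023, 0], [-0.0093, 0.0038, 0], [-0.0123, 0.0054, 0]]
-120.7 [[-0.0028, 0.0018, 0], [-0.0056, 0.0038, 0], [-0.0082, 0.0059, 0], [-0.0106, 0.0082, 0]]
-134.7 [[-0.0023, 0.0024, 0], [-0.0045, 0.005, 0], [-0.0065, 0.0077, 0], [-0.0083, 0.0105, 0]]
```

send_rows(grip=[-1,-1,-1,-1], xyz=[[0.0032,-0.0009,0],[0.0064,-0.0021,0],[0.0095,-0.0034,0],[0.0125,-0.0049,0]], yaw=[-3.5,-7,-10.5,-14], grip_force=8)

```text
time_s: 19.2
ee_pos: [503.1, 193.5, 147.3]
ee_rot: [-179.9, -0.3, 146.5]
force: [-2.2, 2.6, 5.9]
gripper_width: 22.6
gripper_force: 8.0
```

send_rows(grip=[-1,-1,-1,-1], xyz=[[0.0029,-0.0017,0],[0.0057,-0.0036,0],[0.0084,-0.0056,0],[0.0109,-0.0078,0]], yaw=[-3.5,-7,-10.5,-14])

```text
time_s: 19.53
ee_pos: [514.5, 185.9, 147.4]
ee_rot: [-179.9, -0.3, 132.5]
force: [-2.2, 4.2, 5.0]
gripper_width: 22.8
gripper_force: 8.0
```

send_rows(grip=[-1,-1,-1,-1], xyz=[[0.0024,-0.0024,0],[0.0047,-0.0048,0],[0.0067,-0.0075,0],[0.0087,-0.0102,0]], yaw=[-3.5,-7,-10.5,-14])

```text
time_s: 19.87
ee_pos: [523.6, 176.0, 147.5]
ee_rot: [-179.9, -0.2, 118.5]
force: [-0.8, 4.4, 4.4]
gripper_width: 23.0
gripper_force: 8.0
```

send_rows(grip=[-1,-1,-1,-1], xyz=[[0.0018,-0.0029,0],[0.0033,-0.0058,0],[0.0047,-0.0089,0],[0.006,-0.012,0]], yaw=[-3.5,-7,-10.5,-14])

```text
time_s: 20.2
ee_pos: [530.1, 164.0, 147.5]
ee_rot: [-179.9, -0.2, 104.5]
force: [0.2, 4.7, 4.4]
gripper_width: 22.7
gripper_force: 8.0
```

send_rows(grip=[-1,-1,-1,-1], xyz=[[0.001,-0.0032,0],[0.0018,-0.0065,0],[0.0025,-0.0098,0],[0.0029,-0.0131,0]], yaw=[-3.5,-7,-10.5,-14])

```text
time_s: 20.53
ee_pos: [532.2, 152.6, 147.5]
ee_rot: [-179.8, -0.4, 90.4]
force: [-2.3, 9.7, 4.4]
gripper_width: 22.7
gripper_force: 8.0
```

send_rows(grip=[-1,-1], xyz=[[0,0,0],[0,0,0]], yaw=[0,0])

```text
time_s: 20.7
ee_pos: [532.2, 152.3, 147.4]
ee_rot: [-179.8, -0.3, 90.6]
force: [-1.6, 8.1, 5.8]
gripper_width: 22.3
gripper_force: 8.0
```

send_rows(grip=[-1,-1], xyz=[[0,-0.001,0],[0,-0.001,0]], yaw=[0,0], grip_force=12)

```text
time_s: 20.87
ee_pos: [532.2, 151.9, 147.5]
ee_rot: [-179.8, -0.4, 90.6]
force: [-2.2, 9.6, 4.9]
gripper_width: 22.5
gripper_force: 12.0
```

send_rows(grip=[-1,-1], xyz=[[0,-0.001,0],[0,-0.001,0]], yaw=[0,0], grip_force=15)

```text
time_s: 21.03
ee_pos: [532.3, 151.5, 147.6]
ee_rot: [-179.8, -0.4, 90.6]
force: [-1.3, 10.9, 4.1]
gripper_width: 22.6
gripper_force: 15.0
```

send_rows(grip=[-1,-1], xyz=[[0,-0.001,0],[0,-0.001,0]], yaw=[0,0])

```text
time_s: 21.2
ee_pos: [532.3, 151.0, 147.6]
ee_rot: [-179.8, -0.5, 90.5]
force: [-0.6, 12.8, 3.7]
gripper_width: 22.1
gripper_force: 15.0
```

send_rows(grip=[-1,-1,-1], xyz=[[0,-0.001,0],[0,-0.002,0],[0,-0.002,0]], yaw=[0,0,0], grip_force=20)

```text
time_s: 21.45
ee_pos: [532.5, 150.0, 147.7]
ee_rot: [-179.8, -0.6, 90.5]
force: [-2.5, 15.0, 4.1]
gripper_width: 22.1
gripper_force: 20.0
```

send_rows(grip=[-1,-1,-1,-1], xyz=[[0,-0.001,0],[0,-0.0015,0],[0,-0.0015,0],[0,-0.0015,0]], yaw=[0,0,0,0])

```text
time_s: 21.78
ee_pos: [532.5, 149.4, 147.8]
ee_rot: [-179.9, -0.7, 90.5]
force: [-2.4, 17.2, 3.9]
gripper_width: 22.5
gripper_force: 20.0
```

send_rows(grip=[-1,-1,-1], xyz=[[0,0.002,0],[0,0.004,0],[0,0.004,0]], yaw=[0,0,0])

```text
time_s: 22.03
ee_pos: [532.4, 150.8, 147.5]
ee_rot: [-179.8, -0.4, 90.6]
force: [-1.0, 10.6, 4.0]
gripper_width: 22.7
gripper_force: 20.0
```

send_rows(grip=[-1,-1,-0.5,-0.2,-0.1,-0.1,-0.1,-0.1], xyz=[[0,0.003,0],[0,0.005,0],[0,0.005,0],[0,0.005,0],[0,0.005,0],[0,0.005,0],[0,0.005,0],[0,0.005,0]], yaw=[0,0,0,0,0,0,0,0])

```text
time_s: 22.7
ee_pos: [533.6, 151.9, 147.4]
ee_rot: [-180.0, 0.0, 90.6]
force: [0.1, -0.4, 0.1]
gripper_width: 40.8
gripper_force: 0.0
```

send_rows(grip=[-0.1,-0.1,-0.1,-0.1,-0.1,-0.1,-0.1,-0.1], xyz=[[0,0,0.01],[0,0,0.025],[0,0,0.05],[0,0,0.08],[0,0.02,0.11],[-0.03,0.02,0.13],[-0.06,0.02,0.14],[-0.08,0.02,0.14]], yaw=[0,0,0,0,0,0,0,0])

```text
time_s: 23.37
ee_pos: [453.0, 172.7, 291.4]
ee_rot: [179.7, -0.1, 90.7]
force: [-0.7, 0.6, -0.5]
gripper_width: 41.1
gripper_force: 0.0
```

send_rows(grip=[-0.1,-0.1,-0.1], xyz=[[-0.03,0,0],[-0.06,0,0],[-0.06,0,0]], yaw=[0,0,0])

```text
time_s: 23.62
ee_pos: [389.0, 171.7, 289.0]
ee_rot: [-179.9, -0.0, 90.7]
force: [-0.6, -1.1, 0.3]
gripper_width: 41.2
gripper_force: 0.0
```

```bash
python3 - <<'E'
from h import *
f=eyes.grab_frame('side');s=env.state();print(s['ee_pos'].round(1),s['force'].round(1),s['gripper_width'],s['time_s'])
u,v=proj(f,[490,143,130]).round().astype(int)
c=f['frame'][v-45:v+45,u-60:u+60].astype(float);c=np.clip(255*(c/255)**.7,0,255).astype(np.uint8)
cv2.imwrite('pics/k.png',cv2.cvtColor(cv2.resize(c,(800,600),interpolation=cv2.INTER_CUBIC),cv2.COLOR_RGB2BGR))
E
```

```text
[391.8 172.1 289.1] [ 0.9  0.3 -0.5] 41.07971990921753 23.6667
```

View pics/k.png

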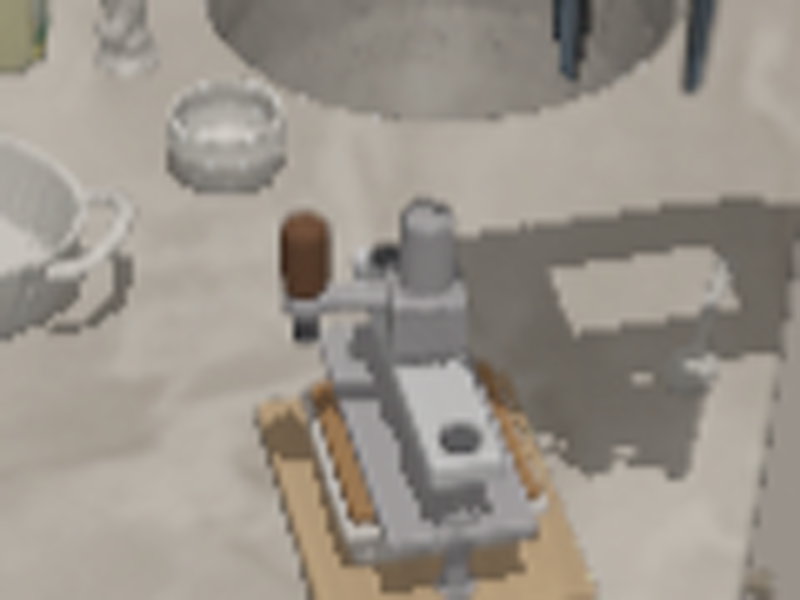

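The crank is upright with its hub down on the collar. The knob top is at (305,220) and the boss top at (428,210). Before handing in, I'll check the knob angle against where the stop was felt.

```bash
python3 - <<'E'
from h import *
f=pickle.load(open('f0.pkl','rb'))['side']
u,v=proj(f,[490,143,130]).round()
q=lambda x,y,z:onz(f,u-60+(x+.5)/6.667-.5,v-45+(y+.5)/6.667-.5,z).round(1)
print('knob',q(305,222,180),'boss',q(428,212,181),'hub/collar',q(432,330,120))
E
```

```text
knob [531.4 158.8 180. ] boss [479.1 140.9 181. ] hub/collar [474.7 147.8 120. ]
```

```bash
python3 -c "
from workcell import env
print(env.job_done())"
```

```text
the job is handed in; nothing more can be done
None
```

The crank is seated on the shaft (hub down on the collar) and I wound the press clockwise about 2.05 turns to a firm stop, felt at up to 17 N at the knob; I then let go, left the crank upright, and handed the job in at about 24 s. One doubt remains: the last picture put the knob about 12° short of where the gripper stopped, so the knob probably slipped a little in the grip against the stop.

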